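# Seat the laser level on its three-point base

## Robot

A 6-joint arm with a two-finger parallel gripper is mounted at the origin on the work surface. World frame = base frame: x ahead of the robot, y to its left, z up, the work surface at z = 0. Lengths are in m, angles in rad, forces in N, time in s.
With the tool pointing down it reaches from about 0.325 to 0.85 m from the base axis. Payload 4.4 kg.
Tool frame: the origin (TCP) lies on the centre line of the jaws, within the pads' length; the fingertips stand 19 mm ahead of it and the grasp point (between the pads) is the TCP; z points along the fingers, y is the direction in which the jaws open and shut (so a half turn about z gives the same grasp; the last joint's range is limited). The gripper opens to 94 mm and grips with 3 to 60 N. Pads are 16 mm wide; open, the fingers measure 119 mm over their backs; the gripper's body (75 mm by 177 mm) begins 78 mm behind the grasp point.
Start: joints at [0.956, 0.207, 1.542, -0, 1.393, -0.15], TCP at [0.258, 0.514, 0.224] pointing down, gripper open.
Joint ranges: [-2.73, 2.73], [-0.86, 2.22], [0.23, 2.46], [-1.11, 4.25], [0.08, 2.63], [-2.82, 2.82]. Speed limits (rad/s): [2.79, 2.79, 3.14, 3.14, 3.14, 3.14].

## Interface

Orientations are given as a unit quaternion [x, y, z, w].
In Python, from station import r gives the robot as it stands. Calls block until the motion is done:
- r.reach(position, orientation): joint-space move of the TCP to a pose.
- r.servo_line(position, orientation=None, max_speed=0.15): straight line of the TCP; orientation=None keeps the orientation; max_speed is the mean speed in m/s.
- r.set_joints(angles): joint-space move.
- r.open_gripper() and r.close(): open the fingers fully, or close them until they stop; the grip force is fixed at half the most.
- r.hold(seconds).
- r.solve_ik(position, orientation): joint angles nearest the present ones, or None.
- r.read_camera(name): name is "side" or "top" or "wrist"; returns a dict with "img" (400x640x3 uint8, red, green, blue), "fx", "fy", "cx", "cy" (pixels), "T" (4x4, takes a point from camera to world coordinates). Camera axes: x right, y down, z forward; pixel columns grow to the right and rows downward; lengths in m; the calibration is good to about 2 mm. A picture is of the moment at which its call begins. There is no depth.
A pose or a line that the arm cannot do raises r.Unreachable and nothing moves.
- r.job_done(): hands the job in, once; it reports no verdict.
Trained networks look in the newest picture that a camera, given by its name, has taken for a name from the list of things; names that differ only in an ending like _2 or _b are one class to them, and where a whole thing is asked for, a point or a joint stands for the part that bears it (a point fixed in the world has none). Each returns a list of dicts, best first, with "confidence" (0 to 1); they miss things now and then, are a little off and sometimes report something else, mostly with a low value. They report only what shows in the picture. A call takes as long as a camera call. They do not tell look-alikes from the thing itself.
- r.spot_in(name, camera): "box" ([left, top, right, bottom] in pixels, round what is visible of it).
- r.regions_of(name, camera): "mask" (400x640 bool, what is visible of it) and "box" ([left, top, right, bottom] in pixels, round what is visible of it).
- r.mark_of(name, camera): "position" ([column, row] in pixels: a listed point, or the origin of a listed thing).
Readings, each from a call of its own:
- r.read_clock(): time.
- r.read_joint_positions(): joint angles.
- r.read_dq(): joint speeds.
- r.read_tau(): joint torques, N m.
- r.read_tool_pos(): TCP position.
- r.read_eef_rot(): TCP orientation.
- r.read_contact_force(): force on the tool from outside, world axes, zero at the start.
- r.read_torque(): the same for the moment, N m.
- r.read_opening(): finger opening in m.
Only numpy, scipy, OpenCV 4.12 (cv2) and the standard library are available. Lean on these libraries where they do the work, as an engineer would, in place of code of your own. Each camera call takes 0.05 s, during which the arm holds its last target. There are 200 camera calls.

## Task

Pick up the laser level (the square-housed instrument on three spread ball feet) and set it down gently on its steel base plate on the bench, the foot below its window in the round cone cup and the two rear feet in the V groove and on the flat pad, so that all three feet are fully home and it stands level and released. Leave the round work lamp where it stands.

Things in the scene. Friction and masses are not known exactly. Their poses are not given: they have to be found in the camera images.
- level_mid (a point): Laser level, loose, 0.45 kg: grey box housing 60 (x) by 50 (y) by 52 mm high, 3 mm round black cap on top, dark window on its +x face; grip it across the 50 mm sides from above. Point: housing centre, 54 mm above the bottoms of the feet; x to the window, z up. A three-arm aluminium spider below it (top 26 mm under this point) has rear ball feet at x = -35, y = +40 and -40 mm.
- level_nose (a point): Centre of the laser level's nose foot, below and ahead of the window: 70 mm along x from level_mid and 44 mm below it. All three feet are alike: polished, slippery 20 mm steel balls.
- kin_base: Fixed steel plate 190 by 150 by 6 mm. Origin: on the bench, mid seats; x to the cone cup. Slippery seats: round cup, 40 mm mouth, at x=70, y=0; V groove, 40 wide, 56 long, aimed at the cup, at x=-35, y=40 (both 45-degree sides, tops 26 mm high); flat pad, 48 wide, 10 high, at x=-35, y=-40. Home: level_mid 64 mm above origin, x axes alike. Feet up to 8 mm off slide home when released.
- lamp_mid (a point): Bystander to leave alone: round work lamp, a 52 mm grey drum with a 60 mm black head on a 94 mm disc with three feet close together, 100 mm high in all. Point: on its axis, 55 mm above the bench. Lamp and level may stand in either of the same two areas.
Things that resemble listed ones, but are neither listed nor needed, are in the scene too. What is shaped like the part that bears level_mid but purple is not meant.

How it is judged:
By the outcome, as a careful person would: the job done as asked, in the order asked, and still so for the second after the job is handed in, with the robot touching nothing.
It also fails if it takes over 34 s, if anything falls off the work surface, if the arm or the gripper's body presses on something with over 40 N, if the wrist force passes 120 N, or if a joint passes its speed limit or range.

## Working session

There is one attempt and no reset: what is moved stays moved. The work goes in short steps, each a Python script; the robot and the scene stay as the last script left them, time stands still between calls to the robot, and variables do not carry over. Pictures are saved under pics/ and viewed, about 8 in all and at most 12, crops included, and the job is handed in when it is done.

```bash
mkdir -p pics; ls; python3 - <<'E'
from station import r
import cv2,numpy as np
for c in("top","side"):
    d=r.read_camera(c); cv2.imwrite(f"pics/{c}0.png",d["img"][:,:,::-1])
    print(c,d["fx"],d["cx"],d["cy"],np.round(d["T"],3).tolist())
    for n in("level_mid","level_nose","kin_base","lamp_mid"):
        print(n,[(np.round(x["position"],1).tolist(),round(x["confidence"],2)) for x in r.mark_of(n,c)],[(np.round(x["box"]).tolist(),round(x["confidence"],2)) for x in r.spot_in(n,c)])
print(r.read_clock(),r.read_eef_rot())
E
```

```text
pics
top 512.7457228992503 317.6966574091269 194.5714771369081 [[-0.001, -0.982, 0.189, 0.382], [-1.0, 0.004, 0.016, -0.066], [-0.017, -0.189, -0.982, 1.052], [0.0, 0.0, 0.0, 1.0]]
level_mid [([415.9, 258.2], 0.83), ([486.9, 229.1], 0.7)] [([461.0, 200.0, 512.0, 263.0], 0.94), ([385.0, 218.0, 437.0, 287.0], 0.8)]
level_nose [([424.6, 225.4], 0.92), ([471.5, 260.4], 0.67)] [([388.0, 221.0, 440.0, 291.0], 0.91), ([464.0, 202.0, 512.0, 262.0], 0.9)]
kin_base [([196.2, 220.0], 0.76)] [([150.0, 163.0, 239.0, 262.0], 0.7)]
lamp_mid [([386.8, 178.3], 0.72)] [([360.0, 157.0, 406.0, 203.0], 0.86), ([153.0, 163.0, 238.0, 261.0], 0.66)]
side 456.9957254114466 314.78751244603234 201.80322093992137 [[-0.99, -0.088, 0.115, 0.462], [-0.144, 0.6, -0.787, 0.634], [-0.0, -0.795, -0.607, 0.61], [0.0, 0.0, 0.0, 1.0]]
level_mid [([375.6, 159.3], 0.85), ([354.6, 135.0], 0.81)] [([329.0, 119.0, 369.0, 155.0], 0.89), ([340.0, 143.0, 400.0, 200.0], 0.78)]
level_nose [([378.0, 159.6], 0.78), ([350.9, 171.7], 0.75)] [([346.0, 148.0, 401.0, 196.0], 0.84), ([330.0, 123.0, 373.0, 156.0], 0.57)]
kin_base [([312.5, 343.6], 0.58)] [([224.0, 292.0, 369.0, 399.0], 0.91)]
lamp_mid [([298.6, 173.1], 0.93)] [([277.0, 147.0, 321.0, 205.0], 0.61)]
0.9 [ 2.30309802e-01  9.73117359e-01  1.20129195e-05 -5.30478111e-06]
```

View pics/top0.png

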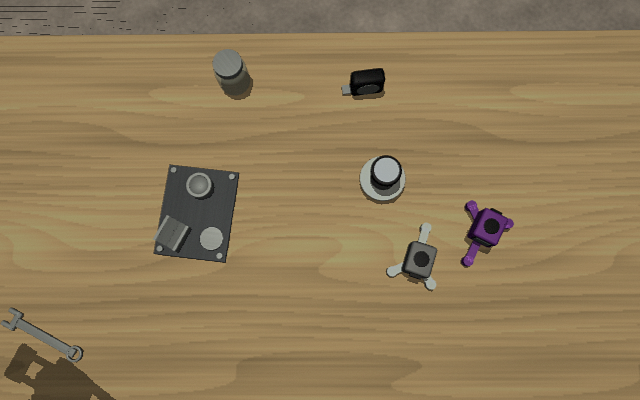

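View pics/side0.png

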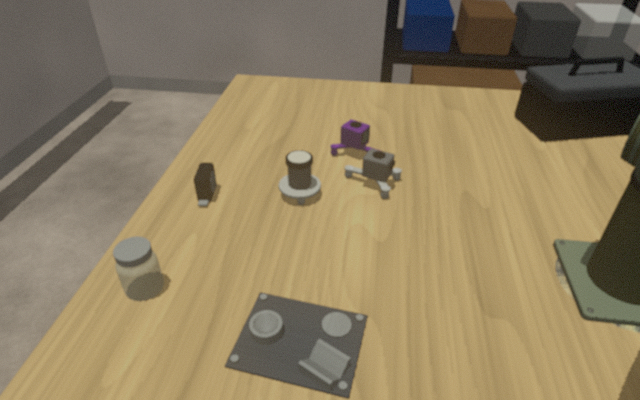

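The top picture shows the grey level at (420,258), its long nose arm reaching (425,229), the lamp at (386,178), and the purple look-alike at (487,227). The plate has its cup at (199,186), V groove at (172,233) and pad at (211,238). The side picture agrees. Next I'll estimate poses and look from above the level.

```bash
cat > h.py <<'E'
from station import r
import cv2,numpy as np
from scipy.spatial.transform import Rotation as R
def ray(d,p,z):
    v=d["T"][:3,:3]@np.array([(p[0]-d["cx"])/d["fx"],(p[1]-d["cy"])/d["fy"],1]); o=d["T"][:3,3]
    return (o+v*(z-o[2])/v[2])
def quat(yaw): return (R.from_euler('z',yaw)*R.from_euler('x',np.pi)).as_quat()
def marks(n,c): return [(np.array(x["position"]),round(x["confidence"],2)) for x in r.mark_of(n,c)]
def ang(v): return np.arctan2(v[1],v[0])
E
python3 - <<'E'
from h import *
d=r.read_camera("top"); s=r.read_camera("side")
print("mid",ray(d,(416,258.2),.054),ray(s,(375.6,159.3),.054),"nose",ray(d,(424.6,225.4),.01),ray(s,(351,171.7),.01))
print("feet top",ray(d,(425,229),.01),ray(d,(392,272),.01),ray(d,(431,285),.01))
print("lamp",ray(d,(386.8,178.3),.055))
cup,v,pad=ray(d,(199.5,185),.026),ray(d,(172.5,234),.02),ray(d,(211,238),.01)
print("base",ray(d,(196.2,220),0),ray(s,(312.5,343.6),0),"cup,v,pad",cup,v,pad,"yaw",ang(cup-(v+pad)/2))
m=ray(d,(416,258.2),.054); yaw=ang(ray(d,(424.6,226.5),.01)-m); print("yaw",yaw)
for k in(0,np.pi,-np.pi):
  a=r.solve_ik([*m[:2],.056],quat(yaw+k)); b=r.solve_ik([*ray(d,(196.2,220),0)[:2],.066],quat(ang(cup-(v+pad)/2)+k))
  print(k,a,b)
E
```

```text
mid [ 0.44804576 -0.23878312  0.054     ] [ 0.45280291 -0.26606679  0.054     ] nose [ 0.51745926 -0.26633699  0.01      ] [ 0.50759609 -0.27338565  0.01      ]
feet top [ 0.5100772 -0.2668546  0.01     ] [ 0.42350746 -0.19738135  0.01      ] [ 0.39774477 -0.27428932  0.01      ]
lamp [ 0.60607647 -0.18653106  0.055     ]
base [0.53138948 0.20443861 0.        ] [0.52814374 0.20501567 0.        ] cup,v,pad [0.60019293 0.19417143 0.026     ] [0.50001701 0.24634579 0.02      ] [0.49275675 0.16984537 0.01      ] yaw -0.1333403145532246
yaw -0.3882011587128735
0 [-6.60264621e-01  2.75753824e-01  1.84588720e+00 -4.44089210e-16
  1.01995163e+00  1.29873286e+00] [ 2.15286287e-01  3.73003480e-01  1.68634520e+00 -4.44089210e-16
  1.08224397e+00  1.91942293e+00]
3.141592653589793 [-0.66026462  0.27575382  1.8458872   0.          1.01995163 -1.84285979] [ 0.21528629  0.37300348  1.6863452   0.          1.08224397 -1.22216973]
-3.141592653589793 [-0.66026462  0.27575382  1.8458872   0.          1.01995163 -1.84285979] [ 0.21528629  0.37300348  1.6863452   0.          1.08224397 -1.22216973]
```

```bash
python3 - <<'E'
from h import *
r.reach([.444,-.246,.22],quat(-.302))
d=r.read_camera("wrist"); cv2.imwrite("pics/w1.png",d["img"][:,:,::-1])
print(np.round(d["T"],3).tolist(),d["fx"])
for n,z in(("level_mid",.054),("level_nose",.01)):
  for p,c in marks(n,"wrist"): print(n,p,c,ray(d,p,z))
print(r.read_clock(),r.read_tool_pos())
E
```

```text
[[-0.297, -0.921, -0.251, 0.518], [-0.955, 0.286, 0.078, -0.267], [-0.0, 0.263, -0.965, 0.379], [0.0, 0.0, 0.0, 1.0]] 339.66856931519317
level_mid [438.5  79.5] 0.73 [ 0.50862876 -0.37418831  0.054     ]
level_mid [318.3 183.7] 0.62 [ 0.44871791 -0.2413012   0.054     ]
level_nose [411.5 149.7] 0.97 [ 0.44540688 -0.34553811  0.01      ]
level_nose [322.8 109.8] 0.96 [ 0.51387727 -0.26616628  0.01      ]
3.9083 [ 0.44432019 -0.24546242  0.22003212]
```

View pics/w1.png

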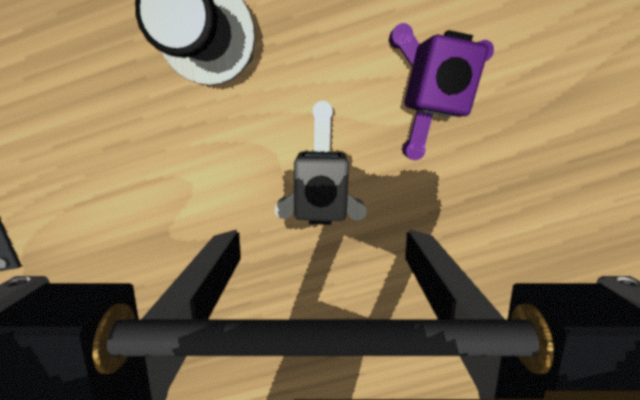

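The wrist picture shows the grey level under the jaws, with the cap at (321,190), the nose ball at (322,109), and the nose arm nearly vertical in the image. Yaw is therefore close to right, and there is free space for both fingers.

```bash
python3 - <<'E'
from h import *
d=r.read_camera("wrist")
cap=ray(d,(321,190),.083); nose=ray(d,(322.5,109.5),.012)
rl=ray(d,(280,211),.012); rr=ray(d,(362,210),.012)
print("cap",cap,"nose",nose,np.linalg.norm((nose-cap)[:2]),"rear",rl,rr)
yaw=ang(nose-cap); u=np.array([np.cos(yaw),np.sin(yaw)])
mid=(cap[:2]+nose[:2]-.07*u)/2
print(yaw,mid)
q=quat(yaw)
r.servo_line([*mid,.12],q,.15); r.servo_line([*mid,.056],None,.08)
d=r.read_camera("wrist"); cv2.imwrite("pics/w2.png",d["img"][:,:,::-1])
print(r.read_contact_force(),r.read_clock())
E
```

```text
cap [ 0.44859087 -0.24431508  0.083     ] nose [ 0.51421722 -0.26609852  0.012     ] 0.06914720951853634 rear [ 0.4224004  -0.18720683  0.012     ] [ 0.39601317 -0.27610199  0.012     ]
-0.32048814503397277 [ 0.44818618 -0.24418075]
[-0.84149449 -0.14548017  0.31591251] 5.775
```

View pics/w2.png

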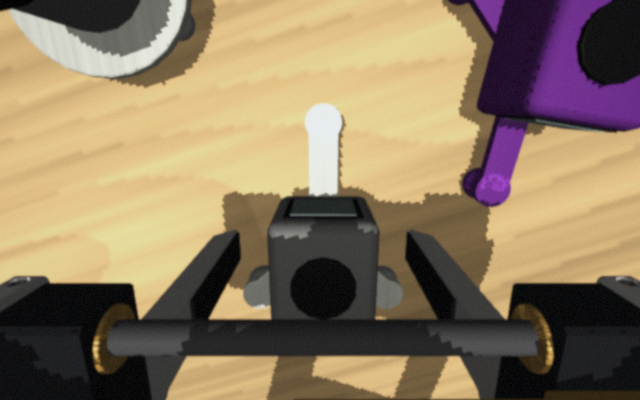

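The level sits centred between the jaws. I'll grip and lift it, then view the plate from behind it.

```bash
python3 - <<'E'
from h import *
r.close(); print("open",r.read_opening())
p=r.read_tool_pos(); 
r.servo_line([p[0],p[1],.24],None,.15)
print(r.read_opening(),r.read_contact_force())
yaw=-.133; u=np.array([np.cos(yaw),np.sin(yaw)]); c=np.array([.531,.2044])-.10*u
r.reach([*c,.28],quat(yaw))
d=r.read_camera("wrist"); cv2.imwrite("pics/w3.png",d["img"][:,:,::-1])
print([ (m,ray(d,m[0],0)) for m in marks("kin_base","wrist")])
print("nose",marks("level_nose","wrist"),"mid",marks("level_mid","wrist"))
print(r.read_clock(),r.read_tool_pos())
E
```

```text
open 0.04980764485939848
0.04975846760089523 [ 0.21158586  0.39661147 -6.0327682 ]
[((array([321.1,  85.9]), 0.88), array([0.53204712, 0.20588284, 0.        ]))]
nose [(array([320.7, 121.4]), 0.59)] mid [(array([324.4, 257.1]), 0.56)]
9.8 [0.43229717 0.21688133 0.27986499]
```

View pics/w3.png

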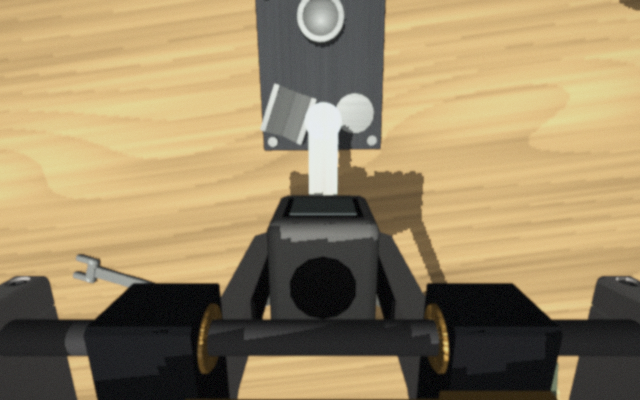

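The picture shows the level held with its nose at (323,119). Beyond it are the cup at (320,17), the V at (288,113) and the pad at (355,112).

```bash
python3 - <<'E'
from h import *
d=r.read_camera("wrist"); t=r.read_tool_pos(); 
Rt=R.from_quat(r.read_eef_rot()).as_matrix()
zc=t[2]-.056
n=ray(d,(323,121),zc+.010)
print("nose in tool",Rt.T@(n-t))
cup,v,pad=ray(d,(320.5,16.5),.026),ray(d,(288.5,114),.02),ray(d,(355,112),.01)
P=np.array([[.07,0],[-.035,.04],[-.035,-.04]]);Q=np.array([cup,v,pad])[:,:2]
a=ang(cup-(v+pad)/2); b=ang(v-pad)-np.pi/2
H=(P-P.mean(0)).T@(Q-Q.mean(0)); yaw=np.arctan2(H[0,1]-H[1,0],H[0,0]+H[1,1])
M=R.from_euler('z',yaw).as_matrix()[:2,:2]; o=Q.mean(0)-M@P.mean(0)
print(cup,v,pad,a,b,"yaw",yaw,"o",o,"res mm",(Q-(P@M.T+o))*1e3)
E
```

```text
nose in tool [ 0.06821964 -0.00047047  0.04599255]
[0.60258313 0.19687117 0.026     ] [0.50452656 0.24906695 0.02      ] [0.49581036 0.16904344 0.01      ] -0.11841104930422564 -0.1084928413623214 yaw -0.11535195998325011 o [0.53430669 0.20499386] res mm [[-1.25835693 -0.06594226]
 [ 0.38342744  0.31055188]
 [ 0.87492949 -0.24460962]]
```

```bash
python3 - <<'E'
from h import *
yaw=-.116; u=np.array([np.cos(yaw),np.sin(yaw)]); c=np.array([.5335,.205])+.001*u; q=quat(yaw)
r.servo_line([*c,.16],q,.12); r.servo_line([*c,.078],None,.08)
r.hold(.1)
d=r.read_camera("wrist"); cv2.imwrite("pics/w4.png",d["img"][:,:,::-1])
s=r.read_camera("side"); cv2.imwrite("pics/s4.png",cv2.resize(s["img"][250:400,200:400,::-1],(800,600)))
print("nose",marks("level_nose","side"))
f0=r.read_contact_force(); print(f0,r.read_clock())
z=.078
while z>.0655:
    z-=.001; r.servo_line([*c,z],None,.02); f=r.read_contact_force()
    print(round(z,4),np.round(f-f0,1))
    if np.linalg.norm(f-f0)>3: break
print(r.read_clock(),r.read_tool_pos())
E
```

```text
nose [(array([265.6, 322.2]), 0.6), (array([376.4, 159.1]), 0.43)]
[ 0.14351257 -0.24327421 -5.78585794] 12.7417
0.077 [-0.1 -0.1 -0.9]
0.076 [-0.9  0.6  0.5]
0.075 [-0.2  0.9  0.2]
0.074 [-0.8  0.6  0.2]
0.073 [-0.   0.1  0.3]
0.072 [-0.   0.2  0.3]
0.071 [ 0.7 -0.3  0.5]
0.07 [ 0.4 -0.2 -0.3]
0.069 [ 0.1 -0.   1. ]
0.068 [0.2 1.4 0.6]
0.067 [0.2 1.1 1.1]
0.066 [ 0.4 -0.7  2.9]
15.7417 [0.53512258 0.20480292 0.0664232 ]
```

View pics/s4.png

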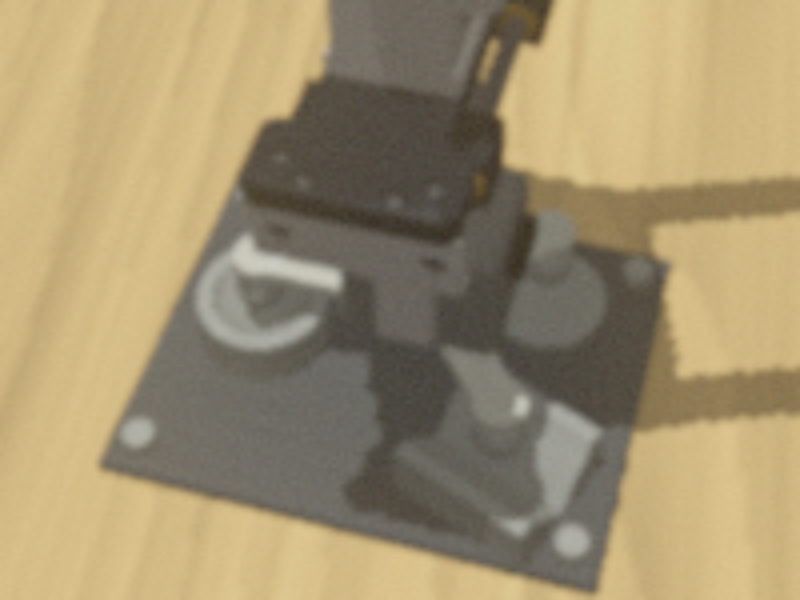

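The side crop, taken 12 mm above home, shows each foot over its seat. Contact came at the home height (z≈0.066), so I'll release, retreat and check.

```bash
python3 - <<'E'
from h import *
r.open_gripper(); r.hold(.2); p=r.read_tool_pos()
r.servo_line([p[0],p[1],.16],None,.12); 
yaw=-.116
r.servo_line([p[0]-.09*np.cos(yaw),p[1]-.09*np.sin(yaw),.26],None,.2)
d=r.read_camera("wrist"); cv2.imwrite("pics/w5.png",d["img"][:,:,::-1])
for n,z in(("level_mid",.064),("level_nose",.02)): print(n,[(m,ray(d,m[0],z)) for m in marks(n,"wrist")])
s=r.read_camera("side"); cv2.imwrite("pics/s5.png",cv2.resize(s["img"][250:400,200:400,::-1],(800,600)))
for n,z in(("level_mid",.064),("level_nose",.02)): print(n,[(m,ray(s,m[0],z)) for m in marks(n,"side")])
print(r.read_clock(),r.read_contact_force(),r.read_opening())
E
```

```text
level_mid []
level_nose [((array([323.4,  26.2]), 0.57), array([0.60212924, 0.19646467, 0.02      ]))]
level_mid [((array([352.1, 134.1]), 0.82), array([ 0.5144393 , -0.35786069,  0.064     ]))]
level_nose [((array([266.7, 324.7]), 0.84), array([0.6025171 , 0.19498683, 0.02      ]))]
18.8333 [ 0.47496036 -0.74380293  0.01240442] 0.09405608981522802
```

View pics/s5.png

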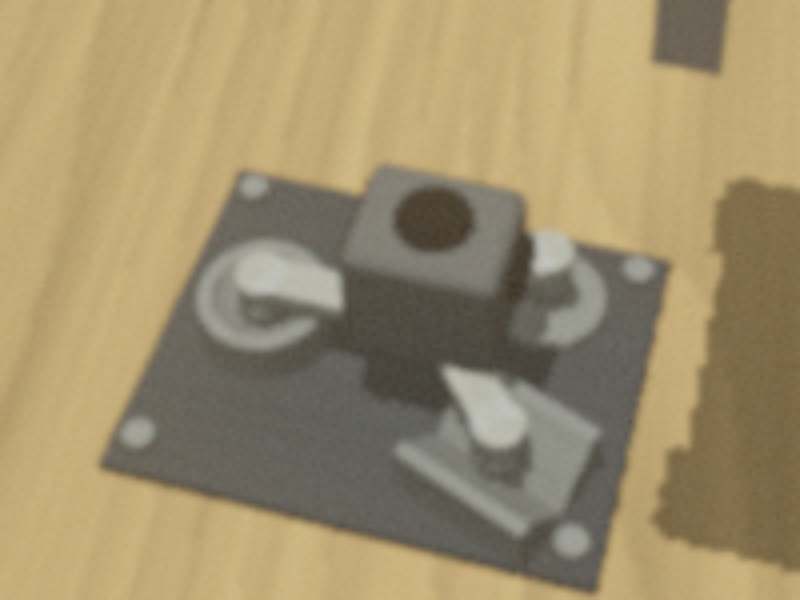

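View pics/w5.png

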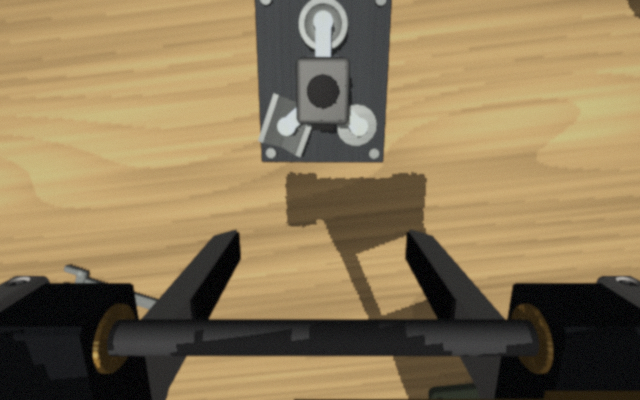

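Both pictures show the level standing on its seats, with each foot in its seat. I'll triangulate the cap and arm ends to check seating and tilt.

```bash
python3 - <<'E'
from h import *
d=r.read_camera("wrist"); s=r.read_camera("side"); t=r.read_camera("top")
def tri(a,b):
    A=[];B=[]
    for c,p in((d,a),(s,b)):
        v=c["T"][:3,:3]@np.array([(p[0]-c["cx"])/c["fx"],(p[1]-c["cy"])/c["fy"],1]); v/=np.linalg.norm(v)
        N=np.eye(3)-np.outer(v,v); A.append(N);B.append(N@c["T"][:3,3])
    return np.linalg.lstsq(np.vstack(A),np.hstack(B),rcond=None)[0]
cr=lambda x,y:(200+x/4,250+y/4)
yaw=-.116;M=R.from_euler('z',yaw).as_matrix();o=np.array([.5335,.205,0])
for n,a,b in(("cap",(323,91),cr(433,219)),("nose",(323,20),cr(262,271)),("rl",(287,125),cr(498,425)),("rr",(357,126),cr(549,249)),("cup",(322.5,24),cr(261,295))):
    print(n,np.round(1e3*M.T@(tri(a,b)-o),1))
cv2.imwrite("pics/t6.png",cv2.resize(t["img"][130:300,140:440,::-1],(800,453),interpolation=cv2.INTER_CUBIC))
print("lamp",[ray(t,m[0],.055) for m in marks("lamp_mid","top")],r.read_clock())
E
```

```text
cap [ 0.6  0.  91.3]
nose [70.4 -0.2 39.2]
rl [-33.6  39.5  34.8]
rr [-34.6 -37.2  41.3]
cup [70.6  0.4 24.9]
lamp [array([ 0.6054855 , -0.18195219,  0.055     ])] 19.0333
```

View pics/t6.png

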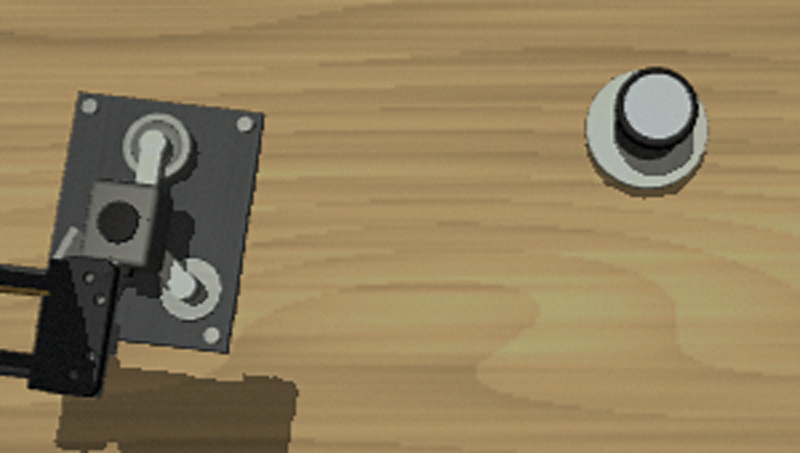

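```bash
python3 -c "
from station import r
r.hold(.3); r.job_done(); print(r.read_clock())"
```

```text
the job is handed in; nothing more can be done
the job is handed in; nothing more can be done
```

The grey laser level is standing on the base plate, released, with the nose foot in the cone cup and the rear feet in the V groove and on the flat pad. I handed the job in at about 19.3 s of the 34 s allowed.

- **Placing:** I lowered the level in 1 mm steps. Contact came at the expected home height, with a force change of about 3 N. I then opened the gripper and backed away.
- **Position after release:** In plate coordinates, the cap is at (0.6, 0.0) mm, the nose arm end at (70, 0), and the rear arm ends at (-34, 39.5) and (-35, -37). All are within about 3 mm of home.
- **Level:** The pictures look level, but the measured heights of the three arm tops scattered between 35 and 41 mm against about 38 mm expected. I took that as pixel noise, because a real tilt that large would have shifted the cap sideways and it had not moved.
- **Lamp:** I never touched it. Its measured position was within about 5 mm of the first look, which matches the networks' scatter.
- **Failed check:** After release, the network that finds the housing centre missed the level in the wrist view and reported the purple look-alike in the side view. I relied on the nose readings, which agreed to about 1.5 mm, and on my own triangulation.

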